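Open the sprung jaw of a luthier's gluing jig onto its stop pin

ROBOT

A 6-joint arm with a two-finger parallel gripper is mounted at the origin on the work surface. World frame = base frame: x ahead of the robot, y to its left, z up, the work surface at z = 0. Lengths are in m, angles in rad, forces in N, time in s.
With the tool pointing down it reaches from about 0.4 to 0.925 m from the base axis. Payload 3.4 kg.
Tool frame: the origin (TCP) lies between the finger pads; the fingertips stand 14 mm ahead of it and the grasp point (between the pads) lies 5 mm behind it; z points along the fingers, y is the line along which they close (so a half turn about z gives the same grasp; the last joint's range is limited). The gripper opens to 85 mm and grips with 20 to 120 N. Pads are 22 mm wide; open, the fingers measure 114 mm over their backs; the gripper's body (76 mm by 85 mm) begins 54 mm behind the grasp point. The pads swing forward as they close: fully open they stand 13 mm farther back than shut.
Start: joints at [-1.312, 0.307, 1.506, -0, 1.328, -0.073], TCP at [0.188, -0.543, 0.245] pointing down, gripper open.
Joint ranges: [-3.12, 3.12], [-1.05, 2.28], [0.14, 2.33], [-1.42, 4.57], [0.1, 2.73], [-2.68, 2.68]. Speed limits (rad/s): [2.57, 2.57, 3.14, 3.14, 3.14, 3.14].

INTERFACE

Orientations are given as a rotation vector (axis times angle).
In Python, from station import manip gives the robot as it stands.
- The arm moves only by the shell command python3 -m crank 'ROWS' [FORCE]. ROWS is a JSON object of lists of equal length, an entry for each row: "gripper": the finger opening in cm, from 0 to 8.54; "linear": the shift along the tool's x, y, z in cm, a list of three; "twist": the turn about the tool's z in rad. In form: {"gripper": [gripper, ...], "linear": [[tx, ty, tz], ...], "twist": [twist, ...]}. A call has 1 to 12 rows; each row shifts and turns the commanded pose from where the row before left it, along the tool's axes as they then stand; what a row does not reach is not made up. A row lasts 1/10 s, in which the tool goes at most 50 mm and 8.59 degrees, less where a joint would pass 70% of its speed; a pose out of reach is approached as far as the arm can. A call is refused whole if a number of a shift passes 5 or a number of a turn 0.15, either way. A call with a gripper value outside its range is refused whole. The fingers move at their own pace and stop on an object; FORCE is the grip in N (left out, the last holds). Time passes only in rows, so rows that do not move let the fingers close. It gives the time, the measured TCP pose, the force, the opening and the grip force at its end, in the units of the state.
- manip.get_obs(): the state, without advancing time (a new reading comes with each control period).
- manip.capture(name): name is "side" or "top"; returns a dict with "img" (480x640x3 uint8, red, green, blue), "fovy" (degrees; the focal length in pixels is half the picture's height over the tangent of half this angle, whatever the lens; pixels are square), "cx", "cy" (the principal point, pixels), "k1" (the pictures are not rectified: a ray, as slopes to the right and down, at radius r is drawn at 1 + k1 r^2 times it, then the intrinsics apply), "T" (4x4, takes a point from camera to world coordinates). Camera axes: x right, y down, z forward; pixel columns grow to the right and rows downward; lengths in m; the calibration is good to about 2 mm. A picture is of the moment at which its call begins. There is no depth.
- manip.sign_off(): hands the job in; it is judged then, once.
The state is a dict: "time_s": time; "joints": joint angles; "dq": joint speeds; "effort": joint torques, N m; "tool_pos": TCP position; "tcp_rot": TCP orientation; "wrist_force": force on the tool from outside, world axes, zero at the start; "moment": the same for the moment, N m; "width": finger opening in m; "grasp_force": force on a finger pad.
Only numpy, scipy, OpenCV 4.12 (cv2) and the standard library are available. Lean on these libraries where they do the work, as an engineer would, in place of code of your own. Each camera call takes 0.05 s, during which the arm holds its last target. There are 200 camera calls.

TASK

The glue has dried on the laminated neck block in the gluing jig. With the fingertips, push the sprung wooden jaw back, away from the block, until it is past its stop pin, then let it go so that it springs back against the dropped pin and stays half open. Leave the block where it lies, do not pull up the stop pin, and leave the mug, glue jar and sanding block alone.

Things in the scene. Friction and masses are not known exactly. Their poses are not given: they have to be found in the camera images.
- jig: Wooden jig fixed to the bench, base 370 x 150 x 15 mm. Origin: centre of its underside. +x: the way the sliding jaw opens; z up. Along x: low fixed jaw -171 to -130 mm (top 60 mm above bench), block -130 to -40, sliding jaw -40 to 50 when closed, rear bracket 143 to 165 (90 mm high). Steel pin bracket beside the jaw at x 50 to 70, y 57 to 97 mm, 100 mm high.
- jaw_face (a point): Point on the sliding jaw's upright cork-lined face that looks at the block: mid-width, 80 mm above the bench, moving with the jaw; axes as the jig's. The jaw is a wooden block 90 mm long (jig x), 100 mm wide, 16 to 98 mm above the bench. The block reaches only 55 mm up, so the upper 43 mm of the face stand free above it. Push it along jig +x.
- jaw (a joint): Jaw travel along jig +x, m: about 0 closed on the block (start), 0.062 end stop. A spring always closes it: 6 N at 0, 11 N at 0.062, plus about 2 N to pass the pin and 25 N per m/s. Let go short of about 0.041, it springs closed again. Past about 0.042 the pin has dropped behind a tooth on the jaw's side; let go from there, it returns and is caught at about 0.040.
- stop_pin (a joint): Lift of the sprung vertical stop pin in m: 0 = down (also at the start); the jaw's sloping tooth lifts it by itself to about 0.010 as it passes underneath, then it drops to 0. It need not be touched.
- pin_top (a point): Top of the stop pin's brass knob (18 mm diameter, 14 mm high), 121 mm above the bench when down.
- block_center (a point): Centre (half-way up) of the loose laminated wooden neck block (dark, light, dark strips), 90 mm along jig x, 60 mm wide, 40 mm high, lying on the jig's base between the jaws; its top is 55 mm above the bench. Its axes are parallel to the jig's.
- mug: Brown mug, 80 mm diameter, 90 mm high, handle at its +y side. Origin: centre of its underside. Bystander.
- glue_jar: White jar with a grey lid, 66 mm diameter, 85 mm high. Origin: centre of its underside. Bystander.
- sander: Wooden sanding block with a cork sole, 92 x 57 x 36 mm high. Origin: centre of its underside. Bystander.

How it is judged:
On the way:
1. the jaw has been pushed back past the stop pin (value of joint jaw above 0.043 m and value of joint stop_pin below 0.004 m), for 0.05 s.
At the end, for the whole second after the job is handed in: The jaw rests against the dropped stop pin, half open (joint 36 to 42.5 mm, still), the pin down (lift under 4 mm), and the block still lies flat within 12 mm of where it was (value of joint jaw between 0.036 and 0.0425 m and velocity of joint jaw between -0.01 and 0.01 m/s and value of joint stop_pin below 0.004 m and distance of block_center from where it was at the start of the episode below 0.012 m and angle between block_center's own z axis and vertical below 0.1 rad); the robot touches nothing.
It fails at once if the neck block is lifted, or pushed more than 20 mm (height (world z) of block_center above 0.047 m or distance of block_center from where it was at the start of the episode above 0.02 m).
It fails at once if the stop pin is pulled up (more than 15 mm) (value of joint stop_pin above 0.015 m).
It fails at once if a bystander (mug, glue jar, sanding block) is moved more than 15 mm (distance of any of mug, glue_jar, sander from where it was at the start of the episode above 0.015 m).
It also fails if it takes over 32 s, if anything falls off the work surface, if the arm or the gripper's body presses on something with over 40 N, if the wrist force passes 120 N, or if a joint passes its speed limit or range.

## Working session

There is one attempt and no reset: what is moved stays moved. The work goes in short steps, Python scripts to look and compute and a shell command to move; the robot and the scene stay as the last step left them, time stands still between calls to the robot, and variables do not carry over. Pictures are saved under pics/ and viewed, at most 10 in all, crops included, and the job is handed in when it is done.

```bash
mkdir -p pics; cat > h.py <<'E'
import numpy as np,cv2
from station import manip
def cap(n,f):
    c=manip.capture(n); cv2.imwrite('pics/'+f,c['img'][:,:,::-1]); np.save('pics/'+n+'.npy',c,allow_pickle=True); return c
def ray(c,u,v):
    f=240/np.tan(np.radians(c['fovy'])/2)
    K=np.array([[f,0,c['cx']],[0,f,c['cy']],[0,0,1.]])
    p=cv2.undistortPoints(np.array([[[u,v]]],float),K,np.array([c['k1'],0,0,0.]))[0,0]
    T=np.array(c['T']); d=T[:3,:3]@[p[0],p[1],1]; return T[:3,3],d/np.linalg.norm(d)
def plane(c,u,v,z):
    o,d=ray(c,u,v); return o+d*(z-o[2])/d[2]
def tri(c1,p1,c2,p2):
    o1,d1=ray(c1,*p1);o2,d2=ray(c2,*p2)
    s=np.linalg.lstsq(np.c_[d1,-d2],o2-o1,rcond=None)[0]
    a,b=o1+d1*s[0],o2+d2*s[1]; return (a+b)/2,np.linalg.norm(a-b)
def load(n): return np.load('pics/'+n+'.npy',allow_pickle=True).item()
E
python3 -c "
from h import *
for n in('top','side'):
    c=cap(n,n+'0.png');print(n,c['fovy'],c['cx'],c['cy'],c['k1'],np.round(c['T'],3))
print(manip.get_obs())"
```

```text
top 42.14648535256582 320.8013663894805 226.35405984197803 -0.18088392361069536 [[-0.021 -0.993  0.117  0.459]
 [-1.     0.02  -0.012  0.082]
 [ 0.01  -0.117 -0.993  1.288]
 [ 0.     0.     0.     1.   ]]
side 50.78344888715561 312.89686436701015 230.4965061325219 -0.00010770831778848603 [[ 0.965 -0.121  0.234  0.343]
 [-0.264 -0.454  0.851 -0.839]
 [ 0.003 -0.883 -0.47   0.598]
 [ 0.     0.     0.     1.   ]]
{'time_s': 0.1, 'joints': array([-1.31147543e+00,  3.07481403e-01,  1.50754276e+00, -1.47553222e-05,
        1.32837632e+00, -7.35099028e-02]), 'dq': array([-3.44220222e-04, -9.38917481e-04, -2.24733721e-03, -3.24197161e-04,
       -7.65379636e-04, -7.67434259e-05]), 'effort': array([-7.82895786e-04, -4.58530819e+01, -2.52609158e+01, -2.08144470e-04,
        5.63896640e-03,  1.18496538e-05]), 'tool_pos': array([ 0.187678  , -0.54288157,  0.24448273]), 'tcp_rot': array([-3.09641640e+00, -5.20107159e-01,  2.85681120e-04]), 'wrist_force': array([ 0.53358671, -0.25522077, -0.20610598]), 'moment': array([-0.07507951,  0.0062541 ,  0.02748199]), 'grasp_force': 0.0, 'width': 0.08565597621175654}
```

View pics/top0.png

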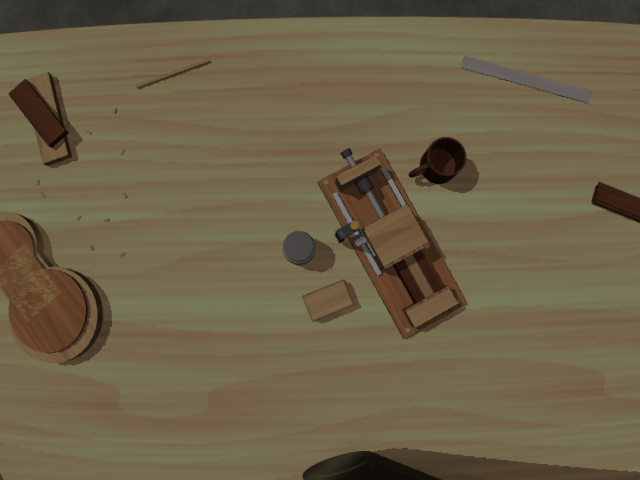

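View pics/side0.png

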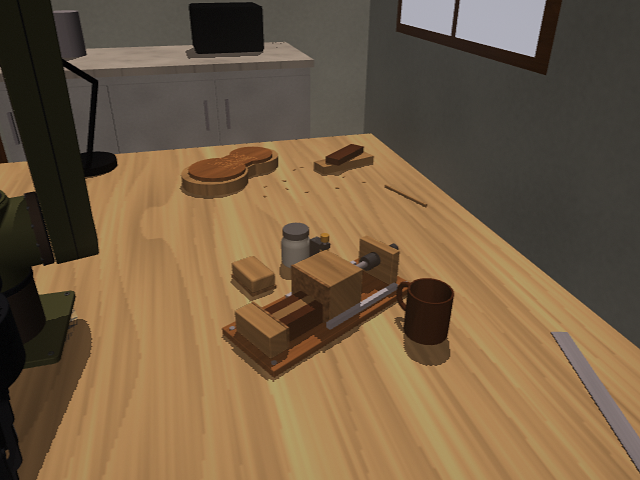

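The top view shows the jig with its far (+x) end up-left at about (350,165). The jaw top is around (397,236), the pin knob at (354,226), the jar at (298,248), the sander at (328,300) and the mug at (443,160). The side view shows the jaw top around (327,270). I'll zoom both for corners.

```bash
python3 -c "
import cv2
a=cv2.imread('pics/top0.png')[140:345,300:480];b=cv2.imread('pics/side0.png')[220:380,215:415]
a=cv2.resize(a,None,fx=2.9,fy=2.9,interpolation=3);b=cv2.resize(b,None,fx=4,fy=3.7,interpolation=3)
b=cv2.resize(cv2.imread('pics/side0.png')[225:375,215:415],None,fx=4,fy=4,interpolation=3)
cv2.imwrite('pics/a.png',a);cv2.imwrite('pics/b.png',b)"
```

```text
(no output)
```

View pics/a.png

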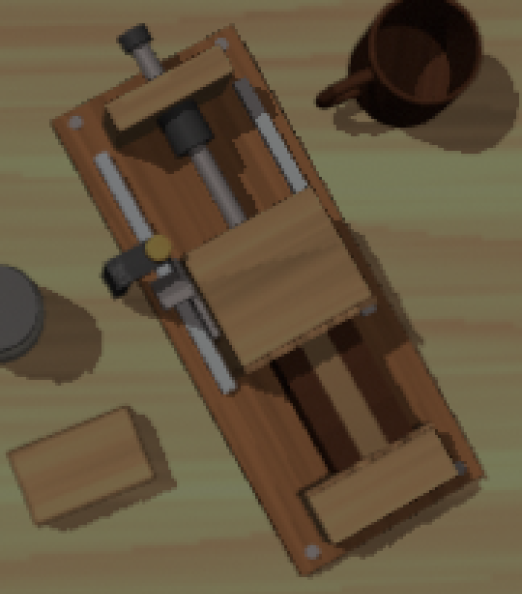

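View pics/b.png

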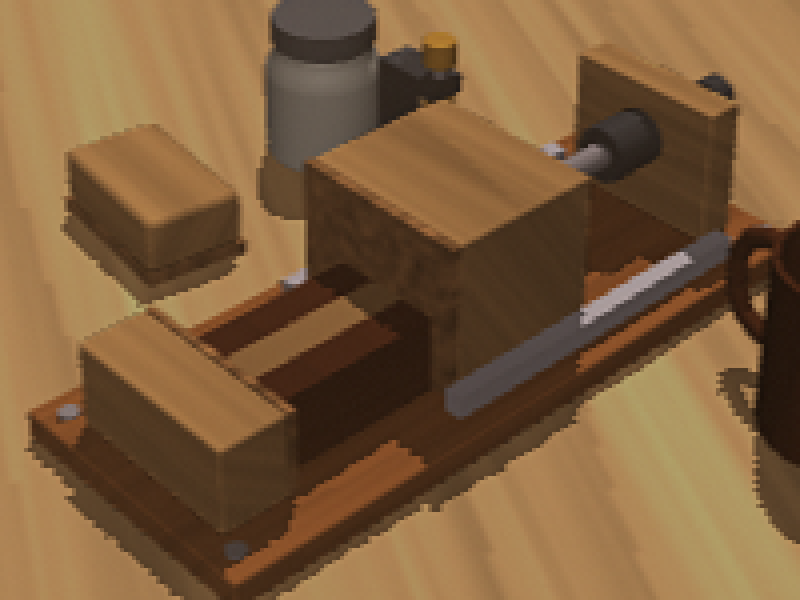

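The crops show the jaw top corners clearly in both views. Top crop, face edge (243,371)-(372,297), rear edge (187,262)-(313,190). Side crop, face edge (308,165)-(460,248), rear edge (445,103)-(587,183). The knob is at (158,243) in the top crop and (441,37) in the side crop.

```bash
cat > m.py <<'E'
from h import *
t,s=load('top'),load('side')
A=lambda x,y:(300+x/2.9-.3,140+y/2.9-.3); B=lambda x,y:(215+x/4-.4,225+y/4-.4)
P={}
for n,a,b in [('FL',(243,371),(308,165)),('FR',(372,297),(460,248)),('RL',(187,262),(445,103)),('RR',(313,190),(587,183)),('knob',(158,243),(441,37)),('blkNearMid',(330,470),(205,345))]:
    P[n],e=tri(t,A(*a),s,B(*b)); print(n,P[n].round(4),round(e,4))
F=(P['FL']+P['FR'])/2; R=(P['RL']+P['RR'])/2; d=(R-F)[:2]; w=(P['FL']-P['FR'])[:2]
# base long edges in the top view, z=.015
b=[plane(t,*A(*q),.015)[:2] for q in [(232,25),(483,478),(303,577),(51,122)]]
for u in (b[0]-b[1],b[3]-b[2]): print('edge',np.linalg.norm(u),np.arctan2(u[1],u[0]))
print('F',F,'len',np.linalg.norm(d),'yaw',np.arctan2(d[1],d[0]),'w',np.linalg.norm(w),np.arctan2(-w[0],w[1]))
print('fixed jaw top edge',[plane(t,*A(*q),.06).round(3) for q in [(303,492),(430,427),(333,543),(460,470)]])
import scipy.spatial.transform as st
o=manip.get_obs();print(st.Rotation.from_rotvec(o['tcp_rot']).as_matrix().round(3))
E
python3 m.py
```

```text
FL [ 0.5176 -0.0522  0.0938] 0.0012
FR [ 0.565  -0.1401  0.0966] 0.0017
RL [ 0.5928 -0.0174  0.0961] 0.0053
RR [ 0.6377 -0.1032  0.0954] 0.0011
knob [0.5999 0.004  0.1213] 0.0008
blkNearMid [ 0.4527 -0.1157  0.0482] 0.0058
edge 0.3711394317925264 0.4723886048192704
edge 0.3686109837336064 0.48008239483566567
F [ 0.54132356 -0.09615728  0.09518351] len 0.08217543461514759 yaw 0.45157107905247496 w 0.09979926294358168 0.49441862323100416
fixed jaw top edge [array([ 0.435, -0.094,  0.06 ]), array([ 0.477, -0.184,  0.06 ]), array([ 0.4  , -0.114,  0.06 ]), array([ 0.447, -0.203,  0.06 ])]
[[ 0.945  0.327 -0.   ]
 [ 0.327 -0.945  0.002]
 [ 0.    -0.002 -1.   ]]
```

Yaw is about 0.476 rad and the face centre is about (0.539,-0.097), with its top at about 0.096 m. I'll twist to align tool x with the push direction, close the fingers and move over.

```bash
python3 -m crank '{"gripper":[0,0,0,0,0,0,0,0,0,0,0,0],"linear":[[0,0,0],[2,-1,0],[4,-2,0],[4,-2,0],[4,-2,0],[4,-2,0],[4,-2,0],[4,-2,0],[4,-2,0],[4,-2,0],[4,-2,0],[2,-1,0]],"twist":[-0.143,0,0,0,0,0,0,0,0,0,0,0]}' 30
cat > g.py <<'E'
from h import *
from scipy.spatial.transform import Rotation as R
o=manip.get_obs(); M=R.from_rotvec(o['tcp_rot']).as_matrix(); F=np.array([.539,-.097,.080])
y=.476
print('t',o['time_s'],'tcp',o['tool_pos'].round(4),'yaw',np.arctan2(M[1,0],M[0,0]).round(3),'w',o['width'],'f',o['wrist_force'].round(1))
print('tool cm to 4.5 cm short of face', (100*M.T@(F-.045*np.array([np.cos(y),np.sin(y),0])-o['tool_pos'])).round(2))
E
python3 g.py
```

```text
time_s: 1.3
tool_pos: [0.4531, -0.1795, 0.2451]
tcp_rot: [-3.051, -0.744, -0.001]
wrist_force: [-1.1, -0.4, -0.3]
width: 0.0001
grasp_force: 0.0
t 1.3 tcp [ 0.4531 -0.1795  0.2451] yaw 0.478 w 0.00011935446937794825 f [-1.1 -0.4 -0.3]
tool cm to 4.5 cm short of face [ 6.91 -3.36 16.51]
```

```bash
python3 -m crank '{"gripper":[0,0,0,0,0,0,0],"linear":[[2.3,-1.1,0],[2.3,-1.1,0],[2.0,-1.1,1],[0,0,4],[0,0,4],[0,0,2],[0,0,0]],"twist":[0,0,0,0,0,0,0]}'
python3 g.py; python3 -c "
from h import *
a=cap('side','s1.png')['img'][150:380,200:430];b=cap('top','t1.png')['img'][130:360,280:510]
cv2.imwrite('pics/c.png',cv2.resize(np.hstack([a,b])[:,:,::-1],(800,400),interpolation=3))"
```

```text
time_s: 2.0
tool_pos: [0.4924, -0.1217, 0.132]
tcp_rot: [-3.049, -0.74, 0.011]
wrist_force: [0.2, -0.7, -0.9]
width: 0.0001
grasp_force: 0.0
t 2.0 tcp [ 0.4924 -0.1217  0.132 ] yaw 0.476 w 0.00014993648951069365 f [ 0.2 -0.7 -0.9]
tool cm to 4.5 cm short of face [ 0.81 -0.03  5.19]
```

View pics/c.png

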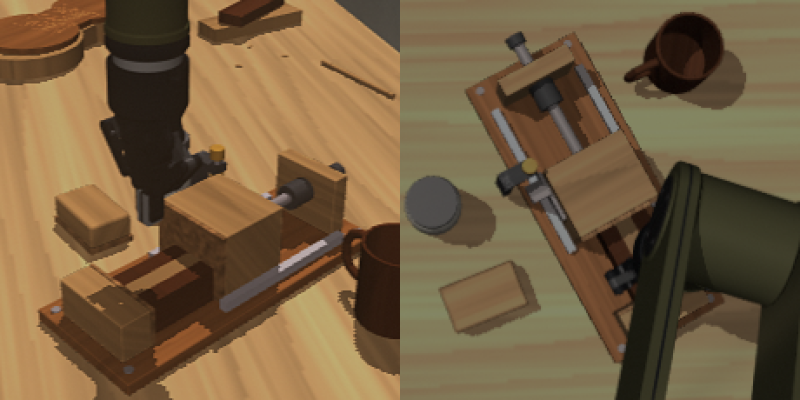

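The fingers hang above the block, short of the cork face and on its centreline: (150,215) in the left half, (620,278) in the right. Next I lower and approach the face.

```bash
python3 -m crank '{"gripper":[0,0,0,0,0,0,0,0,0],"linear":[[0,0,2],[0,0,2],[0,0,1],[0,0,0],[1,0,0],[1,0,0],[1,0,0],[0.5,0,0],[0,0,0]],"twist":[0,0,0,0,0,0,0,0,0]}'
python3 g.py
```

```text
time_s: 3.0
tool_pos: [0.5279, -0.1064, 0.0857]
tcp_rot: [3.052, 0.742, 0.002]
wrist_force: [-0.4, 0.3, -0.2]
width: 0.0004
grasp_force: 0.0
t 3.0 tcp [ 0.5279 -0.1064  0.0857] yaw 0.477 w 0.000361893704631171 f [-0.4  0.3 -0.2]
tool cm to 4.5 cm short of face [-3.08 -0.33  0.56]
```

```bash
python3 -m crank '{"gripper":[0,0,0,0],"linear":[[0.5,0,0],[0.5,0,0],[0.5,0,0],[0,0,0]],"twist":[0,0,0,0]}'
python3 g.py
```

```text
time_s: 3.4
tool_pos: [0.5377, -0.1005, 0.0852]
tcp_rot: [-3.053, -0.741, 0.007]
wrist_force: [-5.5, -5.0, 5.0]
width: -0.0001
grasp_force: 3.2
t 3.4 tcp [ 0.5377 -0.1005  0.0852] yaw 0.477 w -0.000137712915792847 f [-5.5 -5.   5. ]
tool cm to 4.5 cm short of face [-4.22 -0.25  0.54]
```

```bash
python3 -m crank '{"gripper":[0,0,0,0,0,0,0,0,0,0],"linear":[[0.5,0,0],[0.5,0,0],[0.5,0,0],[0.5,0,0],[0.5,0,0],[0.5,0,0],[0.5,0,0],[0.5,0,0],[0.3,0,0],[0,0,0]],"twist":[0,0,0,0,0,0,0,0,0,0]}'
python3 g.py; python3 -c "
from h import *
a=cap('side','s2.png')['img'][150:380,200:430];b=cap('top','t2.png')['img'][130:360,280:510]
cv2.imwrite('pics/d.png',cv2.resize(np.hstack([a,b])[:,:,::-1],(800,400),interpolation=3))"
```

```text
time_s: 4.4
tool_pos: [0.5743, -0.0815, 0.0852]
tcp_rot: [3.053, 0.741, -0.012]
wrist_force: [-8.0, -5.0, 7.4]
width: -0.0002
grasp_force: 4.9
t 4.4 tcp [ 0.5743 -0.0815  0.0852] yaw 0.477 w -0.00020467877780980338 f [-8.  -5.   7.4]
tool cm to 4.5 cm short of face [-8.34 -0.25  0.58]
```

View pics/d.png

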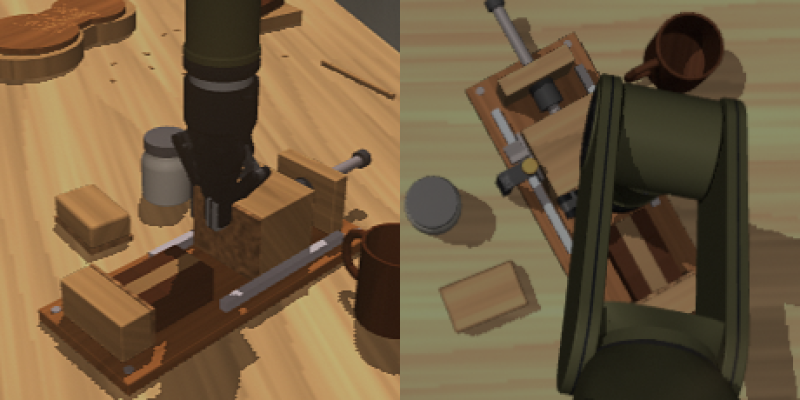

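The block stays in place and the jaw is well open. The rear-left jaw top corner is at about (523,130) in the right half. I'll estimate travel from it.

```bash
python3 -c "
from h import *
t=load('top');d=np.array([np.cos(.476),np.sin(.476)])
print((plane(t,350.5,204.6,.097)-plane(t,364.2,230,.097))[:2]@d)
a=t['img'][170:260,310:420]
cv2.imwrite('pics/e.png',cv2.resize(a[:,:,::-1],None,fx=6,fy=6,interpolation=3))"
```

```text
0.05592000540032072
```

View pics/e.png

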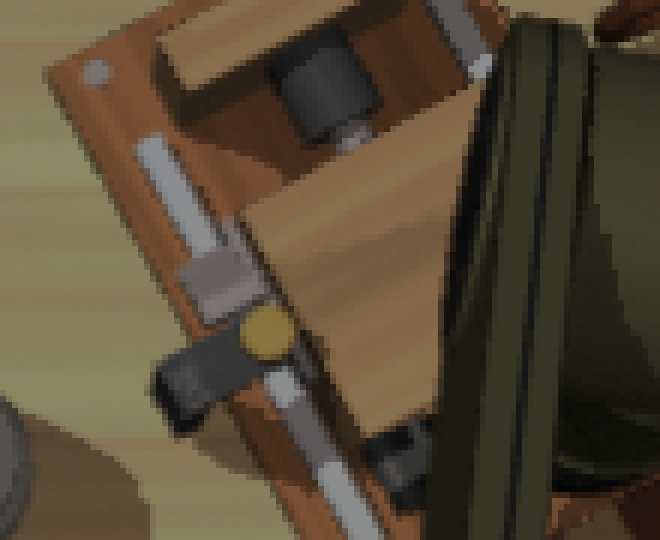

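The tooth (220,280) now lies beyond the knob (268,331), at roughly 50 mm travel. I'll push a little more for margin, then ease back to release.

```bash
python3 -m crank '{"gripper":[0,0,0,0],"linear":[[0.3,0,0],[0.2,0,0],[0,0,0],[0,0,0]],"twist":[0,0,0,0]}'
python3 g.py; python3 -m crank '{"gripper":[0,0,0,0,0,0,0,0,0,0,0,0],"linear":[[-0.5,0,0],[-0.5,0,0],[-0.5,0,0],[-0.5,0,0],[-0.5,0,0],[-0.5,0,0],[-0.5,0,0],[0,0,0],[0,0,-3],[0,0,-4],[0,0,-4],[0,0,0]],"twist":[0,0,0,0,0,0,0,0,0,0,0,0]}'
python3 g.py
```

```text
time_s: 4.9
tool_pos: [0.5783, -0.0794, 0.0851]
tcp_rot: [3.053, 0.741, -0.013]
wrist_force: [-8.2, -5.0, 7.5]
width: -0.0
grasp_force: 5.1
t 4.9 tcp [ 0.5783 -0.0794  0.0851] yaw 0.476 w -2.874282035747568e-05 f [-8.2 -5.   7.5]
tool cm to 4.5 cm short of face [-8.8  -0.24  0.58]
time_s: 6.1
tool_pos: [0.5557, -0.0949, 0.2013]
tcp_rot: [3.048, 0.739, 0.017]
wrist_force: [1.5, -0.5, -0.1]
width: 0.0001
grasp_force: 0.0
t 6.1 tcp [ 0.5557 -0.0949  0.2013] yaw 0.476 w 8.413771357772345e-05 f [ 1.5 -0.5 -0.1]
tool cm to 4.5 cm short of face [-6.2  -0.67 12.06]
```

Move back so the jaw is visible, then check.

```bash
python3 -m crank '{"gripper":[0,0,0,0,0,0,0,0,0],"linear":[[-2,1,-1],[-3,1.5,-1],[-3,1.5,0],[-3,1.5,0],[-3,1.5,0],[-2,1,0],[0,0,0],[0,0,0],[0,0,0]],"twist":[0,0,0,0,0,0,0,0,0]}'
python3 -c "
from h import *
a=cap('side','s3.png')['img'][150:380,200:430];b=cap('top','t3.png')['img'][130:360,280:510]
cv2.imwrite('pics/f.png',cv2.resize(np.hstack([a,b])[:,:,::-1],(800,400),interpolation=3))"
```

```text
time_s: 7.0
tool_pos: [0.4462, -0.2377, 0.215]
tcp_rot: [-3.052, -0.741, -0.0]
wrist_force: [-0.2, -0.2, -0.0]
width: 0.0004
grasp_force: 0.0
```

View pics/f.png

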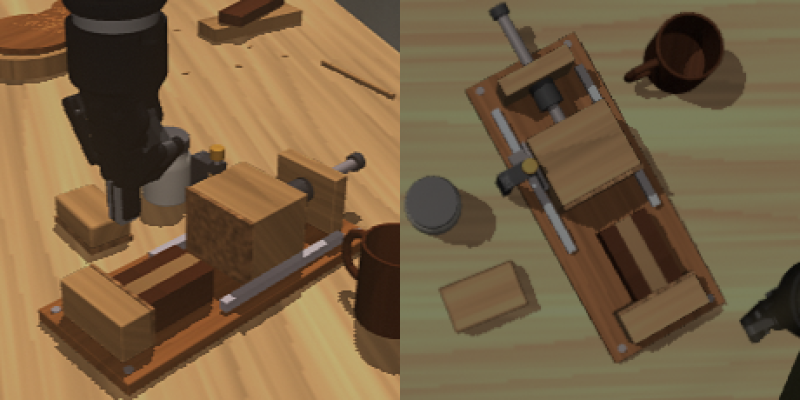

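The jaw is held half open by the pin: its rear-left corner is at (527,135), with a clear gap to the block at (645,250). The knob is down at (530,167), the bystanders have not moved, and the gripper is clear.

```bash
python3 -c "
from station import manip
print(manip.sign_off())"
```

```text
the job is handed in; nothing more can be done
None
```

The jaw was pushed back past the stop pin and let go; the last pictures show it caught half open on the dropped pin, with the block and bystanders where they were, and the job is handed in (the sign-off returned no verdict).

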